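# Start a spin on the bench microcentrifuge

## Robot

A 6-joint arm with a two-finger parallel gripper is mounted at the origin on the work surface. World frame = base frame: x ahead of the robot, y to its left, z up, the work surface at z = 0. Lengths are in m, angles in rad, forces in N, time in s.
With the tool pointing down it reaches from about 0.325 to 0.775 m from the base axis. Payload 5.5 kg.
Tool frame: the origin (TCP) lies between the finger pads; the fingertips stand 8 mm ahead of it and the grasp point (between the pads) lies 11 mm behind it (tcp_to_tips is the distance from the TCP to the fingertips, in m); z points along the fingers, y is the direction in which the jaws open and shut (so a half turn about z gives the same grasp; the last joint's range is limited). The gripper opens to 88 mm and grips with 3 to 60 N. Pads are 20 mm wide; open, the fingers measure 115 mm over their backs; the gripper's body (75 mm by 178 mm) begins 61 mm behind the grasp point.
Start: joints at [-1.284, 0.091, 1.231, -0, 1.82, -0.057], TCP at [0.202, -0.565, 0.231] pointing down, gripper open.
Joint ranges: [-2.87, 2.87], [-0.86, 2.18], [0.17, 2.46], [-1.51, 4.65], [0.06, 2.69], [-2.65, 2.65]. Speed limits (rad/s): [2.57, 2.57, 3.01, 3.14, 3.14, 3.14].

## Interface

Orientations are given as a unit quaternion [w, x, y, z].
In Python, from bench import * gives the robot as it stands. Calls block until the motion is done:
- move_to(position, orientation): joint-space move of the TCP to a pose.
- move_l(position, speed=0.15, orientation=None): straight line of the TCP; orientation=None keeps the orientation; speed is the mean speed in m/s.
- movej(angles): joint-space move.
- gripper_open() and close(): open the fingers fully, or close them until they stop; the grip force is fixed at half the most.
- hold(seconds).
- inverse_kinematics(position, orientation): joint angles nearest the present ones, or None.
- state(): the state.
- get_image(name): name is "scene" or "top" or "wrist"; returns a dict with "frame" (384x512x3 uint8, blue, green, red), "depth" (384x512 float32, m along the optical axis (not along the pixel's ray), 0 where there is no reading), "camera_matrix" (3x3 intrinsics, pixels), "view" (4x4, takes a point from world to camera coordinates). Camera axes: x right, y up, looking along -z (the intrinsics and any distortion apply to the point x, -y, -z); pixel columns grow to the right and rows downward; lengths in m; the calibration is good to about 2 mm. A picture is of the moment at which its call begins.
A pose or a line that the arm cannot do raises IKError and nothing moves.
- job_done(): hands the job in, once; it reports no verdict.
The state is a dict: "time": time; "joint_pos": joint angles; "dq": joint speeds; "joint_torque": joint torques, N m; "ee_pos": TCP position; "ee_rot": TCP orientation; "ft_force": force on the tool from outside, world axes, zero at the start; "moment": the same for the moment, N m; "finger_gap": finger opening in m.
Only numpy, scipy, OpenCV 4.12 (cv2) and the standard library are available. Lean on these libraries where they do the work, as an engineer would, in place of code of your own. Each camera call takes 0.05 s, during which the arm holds its last target.

## Task

Start a run on the bench microcentrifuge with light fingertip touches: first press the round power button at the left of its sloping front panel until it stays in, then push the open lid down until it is fully shut (the lid lock only takes with the power on), then press the oblong start key at the right of the panel all the way and let it spring back. Press gently, leave the two small square setting keys alone, and lift or shift nothing: the things standing around it stay where they are.

Things in the scene. Friction and masses are not known exactly. Their poses are not given: they have to be found in the camera images.
- centrifuge: White bench microcentrifuge, fixed, 210 wide, 260 deep. Origin: centre of its underside; x points to its rear, y to the left of an operator at its front (the robot's side), z up. Flat deck 112 high from x = -50 to +130, with the rotor chamber in it; lid hinged along the rear edge.
- panel: Grey front panel, 206 wide (y), 86 deep (x), fixed; origin at the centre of its face, 98 above the bench; z is its normal; it slopes 0.17 rad, rising to the rear. On it: round power button (left), oblong start key (right), black display in the middle towards the rear, two small square setting keys in front of the display.
- power_button_top (a point): Centre of the top of the power button, a round steel button 29 in diameter that stands 9 proud of the panel; z is the panel's normal. It slides 5 straight into the panel against a friction of about 3 N and stays where it is left. 66 left of the panel's middle.
- power_button (a joint): How far the power button is in (m): 0 = out (off), 0.005 = fully in (on). It stays in.
- start_key_top (a point): Centre of the top of the start key, an oblong white key 36 wide (y) by 20 (x) that stands 8 proud of the panel; z is the panel's normal. It is pressed 4 into the panel; its spring takes 1.5 N at first and 4 N fully down. 66 right of the panel's middle.
- start_key (a joint): How far the start key is pressed (m): 0 = up, 0.004 = fully down; springs back.
- set_key_left (a joint): Left small square setting key, 14 by 14, 3 proud of the panel, 13 left of the panel's middle, travel 0.002 m; 0 = up. To be left alone.
- set_key_right (a joint): Right small square setting key, the same, 13 right of the panel's middle. To be left alone.
- lid (a joint): Lid angle (rad): 0 = shut, level on the deck; grows as it opens upward and back, starts at 0.5 to 0.95. The hinge is stiff: the lid stays at any angle and takes 1 to 3 N to push down at its front. No latch to overcome.
- lid_hinge (a point): Middle of the lid's hinge line at the rear of the deck, 118 above the bench, 122 behind the centre of the centrifuge; axes as the centrifuge. The hinge line runs along y.
- lid_front (a point): Point on the lid's outer (upper) face, in its middle, 148 from the hinge line along the lid and 14 above that line when shut; moves with the lid, z is the face's normal. The grey lid is a flat plate 190 wide (y), 16 thick, with its front edge 165 from the hinge line and a 70 wide lip 10 beyond; a round window lies behind this point.
- bottle: Bystander: clear glass reagent bottle with blue cap, 68 in diameter, 146 high; origin at its underside. Within about 250 of the centrifuge's centre, to its left or right.
- tip_box: Bystander: pipette tip box, green base and white top, 82 by 118, 66 high; origin at its underside.
- tube_rack: Bystander: white rack of small clear tubes, 68 by 124, 47 high; origin at its underside.
- beaker: Bystander: glass beaker, 68 in diameter, 85 high; origin at its underside.

How it is judged:
On the way, in this order (a step that is already met when the one before it is completed fails the run):
1. the power button is pressed in while the lid is still open (value of joint power_button above 0.0035 m and value of joint lid above 0.15 rad), for 0.1 s.
2. the lid is pushed shut (value of joint lid below 0.04 rad), for 0.1 s.
3. the start key is pressed (value of joint start_key above 0.0028 m and value of joint lid below 0.04 rad and value of joint power_button above 0.0035 m), for 0.05 s.
At the end, for the whole second after the job is handed in: Power button in (more than 3.5 of 5 mm), lid shut (within 0.04 rad), start key pressed more than 2.8 of its 4 mm and back up, the bottle, tip box, rack and beaker upright (0.2 rad) and within 15 mm of where they stood (value of joint power_button above 0.0035 m and value of joint lid below 0.04 rad and value of joint each of start_key, set_key_left, set_key_right below 0.001 m and distance of each of bottle, tip_box, tube_rack, beaker from where it was at the start of the episode below 0.015 m and angle between each of bottle, tip_box, tube_rack, beaker's own z axis and vertical below 0.2 rad); the robot touches nothing.
It fails at once if the start key is pressed before the power is on and the lid shut (value of joint start_key above 0.0015 m and (value of joint lid above 0.06 rad or value of joint power_button below 0.003 m)).
It fails at once if the lid is shut before the power is on (value of joint lid below 0.1 rad and value of joint power_button below 0.003 m).
It fails at once if a small setting key is pressed (value of joint any of set_key_left, set_key_right above 0.0012 m).
It fails at once if the centrifuge is pressed hard (over 30 N) (contact force between any of the fingers, the arm and centrifuge above 30 N).
It fails at once if a bystander is shifted, lifted or tipped (not (distance of each of bottle, tip_box, tube_rack, beaker from where it was at the start of the episode below 0.015 m and angle between each of bottle, tip_box, tube_rack, beaker's own z axis and vertical below 0.2 rad)).
It also fails if it takes over 64 s, if anything falls off the work surface, if the arm or the gripper's body presses on something with over 40 N, if the wrist force passes 120 N, or if a joint passes its speed limit or range.

## Working session

There is one attempt and no reset: what is moved stays moved. The work goes in short steps, each a Python script; the robot and the scene stay as the last script left them, time stands still between calls to the robot, and variables do not carry over. Pictures are saved under pics/ and viewed, and the job is handed in when it is done.

```bash
ls; mkdir -p pics
python3 - <<'E'
from bench import *
import cv2,numpy as np
s=state();print(s)
for n in("scene","top","wrist"):
    g=get_image(n);cv2.imwrite(f"pics/{n}0.png",g["frame"]);np.savez(f"{n}0.npz",**g)
    print(n,g["camera_matrix"].tolist(),np.round(g["view"],3).tolist())
E
```

```text
pics
{'time': 0.0, 'joint_pos': array([-1.28367966e+00,  9.18418733e-02,  1.23187147e+00,  1.85162905e-05,
        1.81978372e+00, -5.67071312e-02]), 'dq': array([-1.30175951e-03,  1.57906798e-03, -1.79908872e-03,  1.10741998e-03,
        1.46872568e-03, -7.89009843e-05]), 'joint_torque': array([-2.18900670e-03, -4.46454799e+01, -4.06446326e+01,  6.92611048e-02,
        2.95248628e-02, -1.46354100e-04]), 'ee_pos': array([ 0.20217576, -0.56461921,  0.22952517]), 'ee_rot': array([-9.46926866e-04,  9.85258671e-01,  1.71068539e-01, -1.00540983e-04]), 'ft_force': array([-0.40625521,  0.00468166,  0.17782188]), 'moment': array([-0.07129474, -0.02780866,  0.05709121]), 'finger_gap': 0.08774910867463061}
scene [[357.6898788589507, 0.0, 253.86721762362754], [0.0, 357.6898788589507, 191.88521791885896], [0.0, 0.0, 1.0]] [[-0.833, 0.554, -0.004, 0.461], [-0.379, -0.564, 0.734, 0.165], [0.404, 0.613, 0.679, -1.222], [0.0, 0.0, 0.0, 1.0]]
top [[383.49458807732424, 0.0, 257.3682392224761], [0.0, 383.49458807732424, 194.52766653938446], [0.0, 0.0, 1.0]] [[0.011, -1.0, 0.024, 0.043], [0.992, 0.014, 0.124, -0.586], [-0.124, 0.023, 0.992, -1.132], [0.0, 0.0, 0.0, 1.0]]
wrist [[283.1884527454116, 0.0, 257.942394690817], [0.0, 283.1884527454116, 195.54943403544922], [0.0, 0.0, 1.0]] [[0.337, -0.942, -0.003, -0.599], [0.896, 0.321, -0.306, 0.037], [0.289, 0.101, 0.952, -0.392], [0.0, 0.0, 0.0, 1.0]]
```

View pics/scene0.png

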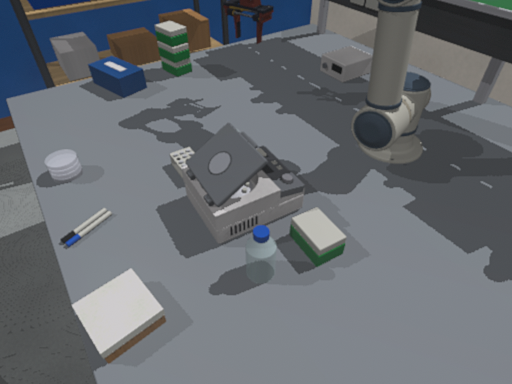

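View pics/top0.png

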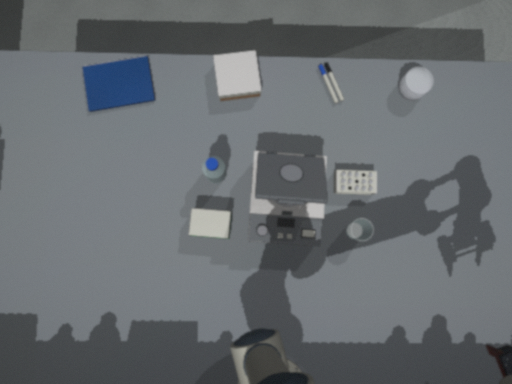

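The top view shows the power button near (262,229), the start key near (309,233), the setting keys near (280,236) and (290,236), and the open lid near (290,178). The bottle is at (213,167), the tip box at (210,223), the rack at (357,182) and the beaker at (361,230). I'll zoom in and measure.

```bash
cat > h.py <<'E'
import numpy as np,cv2
def ray(g,u,v):
    K=g["camera_matrix"];V=g["view"]
    d=np.array([(u-K[0,2])/K[0,0],-(v-K[1,2])/K[1,1],-1.])
    R=V[:3,:3];t=V[:3,3]
    return -R.T@t,R.T@d
def onz(g,u,v,z):
    o,d=ray(g,u,v);return o+d*(z-o[2])/d[2]
def pt(g,u,v):
    o,d=ray(g,u,v);return o+d*g["depth"][int(round(v)),int(round(u))]
def proj(g,P):
    p=g["view"][:3,:3]@np.asarray(P)+g["view"][:3,3];K=g["camera_matrix"]
    return np.array([K[0,0]*p[0]/-p[2]+K[0,2],K[1,1]*p[1]/p[2]+K[1,2]])
E
python3 - <<'E'
from h import *
g=dict(np.load("top0.npz"))
for n,u,v in [("power",262,229),("start",309,233),("sl",280,236),("sr",290,236),("panL",255,238),("panR",318,238),("deckL",258,210),("deckR",322,212),("lidf1",262,196),("lidf2",322,199),("lidb1",262,160),("lidb2",320,160),("table",230,260),("cap",212,163),("tipbox",210,223),("rack",357,182)]:
    print(n,np.round(pt(g,u,v),4))
f=g["frame"][140:260,180:390];cv2.imwrite("pics/topc.png",cv2.resize(f,None,fx=3.8,fy=3.8,interpolation=cv2.INTER_CUBIC))
f=np.load("scene0.npz")["frame"][110:290,160:360];cv2.imwrite("pics/scenec.png",cv2.resize(f,None,fx=3.3,fy=3.3,interpolation=cv2.INTER_CUBIC))
E
```

```text
power [0.4782 0.038  0.103 ]
start [ 0.4685 -0.096   0.1015]
sl [ 0.4591 -0.0139  0.0951]
sr [ 0.4594 -0.0421  0.0984]
panL [0.4526 0.0575 0.0954]
panR [ 0.4547 -0.1222  0.0981]
deckL [0.5311 0.0503 0.1141]
deckR [ 0.5281 -0.1318  0.1116]
lidf1 [0.5593 0.0428 0.2117]
lidf2 [ 0.5537 -0.1129  0.2113]
lidb1 [0.6678 0.0415 0.1484]
lidb2 [ 0.6717 -0.1215  0.1429]
table [0.3859 0.1315 0.0036]
cap [0.6576 0.1803 0.1458]
tipbox [0.4951 0.1892 0.067 ]
rack [ 0.6273 -0.2539  0.0413]
```

View pics/topc.png

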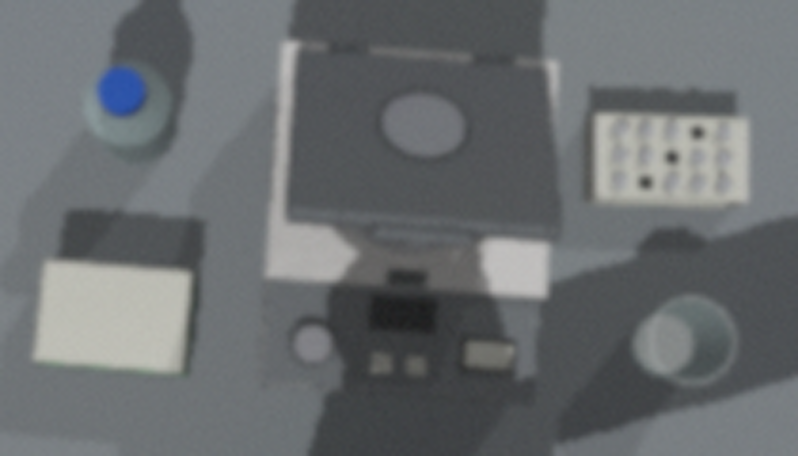

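View pics/scenec.png

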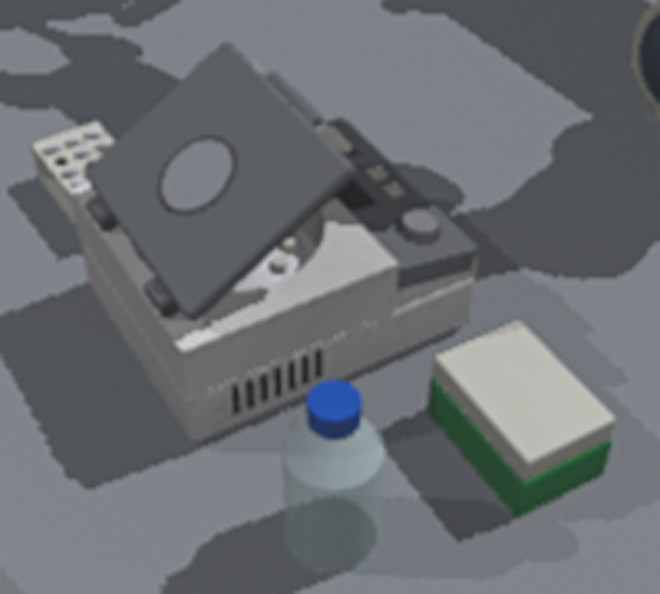

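Run:
```python
from h import *
g=dict(np.load("top0.npz"))
c=lambda u,v:(u/3.8+180-.37,v/3.8+140-.37)
# refine centres by brightness masks
f=cv2.cvtColor(g["frame"],cv2.COLOR_BGR2GRAY).astype(float)
A={}
for n,uv,z,w,h in [("P",c(313,341),.107,8,8),("S",c(488,355),.106,11,7),("sl",c(381,363),.1,5,5),("sr",c(416,366),.1,5,5)]:
    u,v=map(int,map(round,uv));p=f[v-h:v+h+1,u-w:u+w+1]
    th,m=cv2.threshold(p.astype(np.uint8),0,1,cv2.THRESH_OTSU)
    nn,lab,st,ce=cv2.connectedComponentsWithStats(m);k=1+np.argmax(st[1:,4]);
    U=ce[k]+[u-w,v-h]; A[n]=onz(g,*U,z); print(n,uv,U,st[k],np.round(A[n],4),np.round(pt(g,*U),4))
print("PS",np.linalg.norm((A["P"]-A["S"])[:2]),"set",np.linalg.norm((A["sl"]-A["sr"])[:2]))
d=A["P"]-A["S"];print("yaw",np.arctan2(-d[0],d[1]))
L=onz(g,*c(266,278),.112);R=onz(g,*c(549,297),.112);d=L-R;print("deck",L,R,np.linalg.norm(d),np.arctan2(-d[0],d[1]))
L=onz(g,*c(283,42),.112);R=onz(g,*c(558,62),.112);d=L-R;print("deck rear",L,R,np.linalg.norm(d),np.arctan2(-d[0],d[1]))
P=[]
dp=g["depth"]
for u in range(262,318,3):
    for v in range(160,192,3): P.append(pt(g,u,v))
P=np.array(P);m=P.mean(0)
n=np.linalg.svd(P-m)[2][2];r=np.abs((P-m)@n);P=P[r<.01];m=P.mean(0);n=np.linalg.svd(P-m)[2][2];n*=np.sign(n[2]);print("lid plane",m,n,"th",np.arctan2(np.hypot(n[0],n[1]),n[2]),np.abs((P-m)@n).mean())
```

```text
P (261.99842105263156, 229.36684210526317) [260.20918367 230.30612245] [  0   0  16  17 196] [0.4743 0.0432 0.107 ] [0.4745 0.043  0.0991]
S (308.05105263157895, 233.05105263157895) [312.42763158 232.23026316] [  6   0  17  14 152] [ 0.4706 -0.105   0.106 ] [ 0.4706 -0.1045  0.109 ]
sl (279.8931578947369, 235.1563157894737) [279.62962963 235.2962963 ] [ 2  3  6  6 27] [ 0.461  -0.0124  0.1   ] [ 0.461  -0.0125  0.0991]
sr (289.1036842105263, 235.94578947368421) [289.08333333 235.91666667] [ 3  3  5  5 24] [ 0.4596 -0.0393  0.1   ] [ 0.4596 -0.0394  0.0992]
PS 0.14828585519962698 set 0.026976797720676775
yaw -0.02447286244460857
deck [0.52309368 0.07379725 0.112     ] [ 0.51165281 -0.13752715  0.112     ] 0.21163387560340724 -0.05408611384102795
deck rear [0.702799   0.06335571 0.112     ] [ 0.69080391 -0.1462818   0.112     ] 0.20998039492758475 -0.057155939242032806
lid plane [ 0.62241185 -0.03108415  0.17523452] [ 0.51128103 -0.03058336  0.85886923] th 0.5377384438259859 0.0011697167741292664
```

Run:
```python
from h import *
g=dict(np.load("top0.npz"))
c=lambda u,v:(u/3.8+180-.37,v/3.8+140-.37)
P=onz(g,*c(313,341),.107);S=onz(g,*c(488,355),.106)
d=P-S;print(P,S,np.linalg.norm(d[:2]),np.arctan2(-d[0],d[1]))
y=-.0555;F=np.array([np.cos(y),np.sin(y),0]);L=np.array([-F[1],F[0],0]);C=np.array([.5672,-.0345,0])
for q in(P,S):print("local",(q-C)@F,(q-C)@L)
m=np.array([.6224,-.0311,.1752]);n=np.array([.5113,-.0306,.8589]);H=C+.122*F+[0,0,.118];print(H,(m-H)@n)
s=dict(np.load("scene0.npz"))
im=cv2.resize(s["frame"][110:290,160:360],None,fx=3.3,fy=3.3,interpolation=cv2.INTER_CUBIC)
tp=cv2.resize(g["frame"][140:260,180:390],None,fx=3.8,fy=3.8,interpolation=cv2.INTER_CUBIC)
th=.5377;lf=H+F*(-.148*np.cos(th)+.014*np.sin(th))+np.array([0,0,.148*np.sin(th)+.014*np.cos(th)]);print("lidfront",lf)
for q in(P,S,lf,H):
    a=(proj(s,q)-[160,110]+.37)*3.3;cv2.circle(im,tuple(int(x) for x in a),3,(0,0,255),-1)
    a=(proj(g,q)-[180,140]+.37)*3.8;cv2.circle(tp,tuple(int(x) for x in a),3,(0,0,255),-1)
cv2.imwrite("pics/sc2.png",im)
cv2.imwrite("pics/tc2.png",tp)
```

```text
[0.47698409 0.03818005 0.107     ] [ 0.46818541 -0.09256163  0.106     ] 0.131037418104089 -0.06719686118409104
local -0.09410867132470524 0.06756373286959484
local -0.09564136286403488 -0.06346472129220583
[ 0.68901215 -0.04126752  0.118     ] 0.014759159934793051
lidfront [ 0.56925154 -0.03461398  0.20582441]
```

View pics/sc2.png

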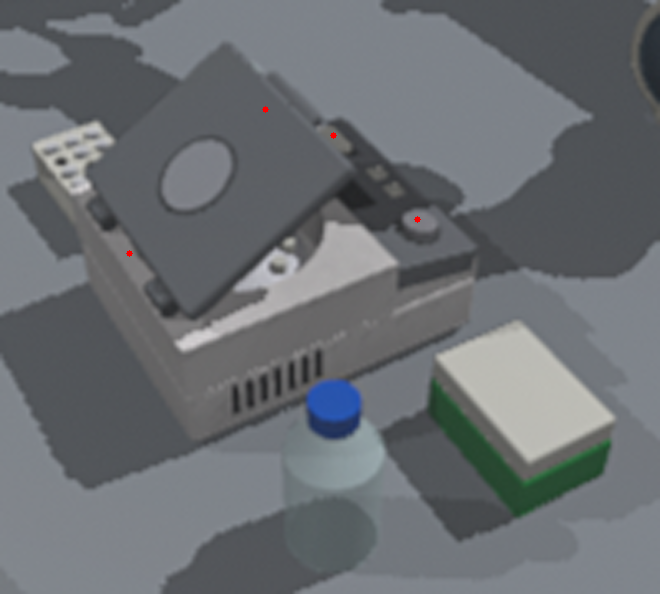

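View pics/tc2.png

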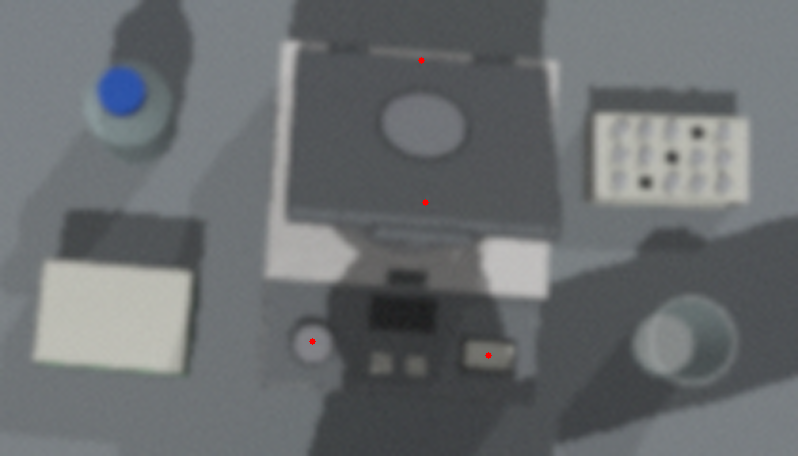

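```bash
cat >> h.py <<'E'
from scipy.spatial.transform import Rotation as Ro
YAW=-.0555
F=np.array([np.cos(YAW),np.sin(YAW),0]);L=np.array([-F[1],F[0],0]);C=np.array([.5672,-.0345,0]);Z=np.array([0,0,1.])
def quat(t): # tool axis tilted by t: tips lean to the rear
    z=np.sin(t)*F-np.cos(t)*Z;y=-L;x=np.cross(y,z)
    q=Ro.from_matrix(np.c_[x,y,z]).as_quat();return [q[3],q[0],q[1],q[2]],z
TIP=.008
E
python3 - <<'E'
from bench import *
from h import *
q,z=quat(.17)
top=C-.095*F+.0662*L+.1065*Z
close()
p=state()["ee_pos"];move_l([p[0],p[1],.34],.2)
move_to(top-z*(.15+TIP),q); print(state()["time"])
move_l(top-z*(.02+TIP),.15)
hold(.3);s=state();f0=s["ft_force"];print(s["time"],s["ee_pos"],top-z*(.02+TIP),f0,s["finger_gap"])
g=get_image("wrist");cv2.imwrite("pics/w1.png",g["frame"])
g=get_image("scene");cv2.imwrite("pics/s1.png",cv2.resize(g["frame"][60:290,160:430],None,fx=2.5,fy=2.5))
np.savez("f0.npz",f0=f0)
E
```

```text
4.525
5.8417 [0.47154285 0.03717017 0.13480775] [0.47128868 0.03713064 0.13409637] [-0.00409197 -0.29296206 -0.02411748] 0.00036265230674636294
```

View pics/w1.png

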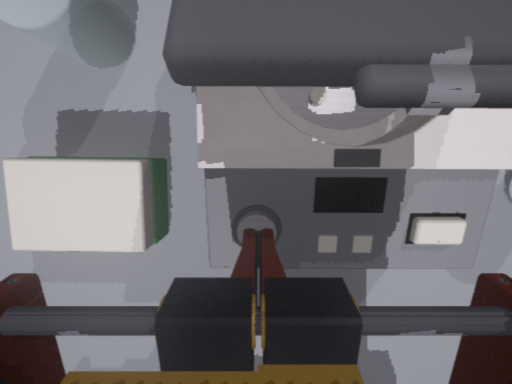

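View pics/s1.png

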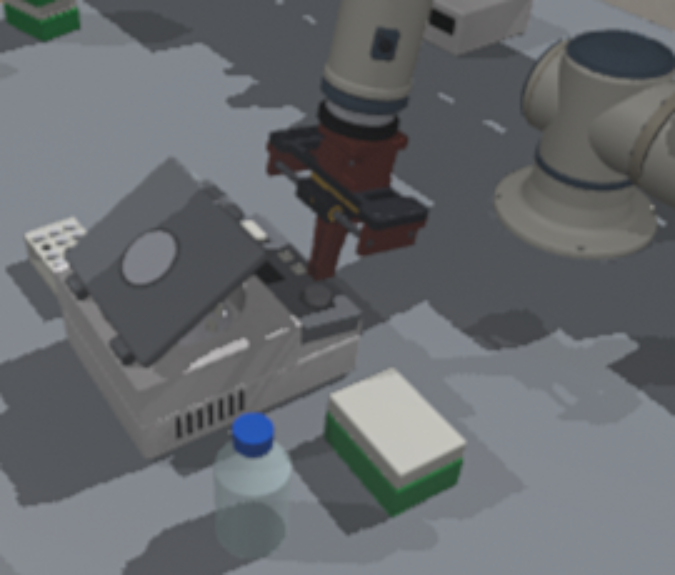

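The fingertips (wrist picture, 258,232) hover over the button (257,222), and everything is clear. I'll press in small steps and watch the force.

```bash
cat >> h.py <<'E'
def press(bench,top,z,start,maxd,step,fstop,f0,speed=.03):
    d=start
    while d<maxd:
        d+=step
        bench.move_l(top+z*(d-TIP),speed)
        s=bench.state();f=-(s["ft_force"]-f0)@z
        act=(s["ee_pos"]+z*TIP-top)@z
        if f>.5:print("cmd %.4f act %.4f f %.2f t %.2f"%(d,act,f,s["time"]))
        if f>fstop:break
    return d
E
python3 - <<'E'
import bench
from h import *
f0=np.load("f0.npz")["f0"]
q,z=quat(.17);top=C-.095*F+.0662*L+.1065*Z
bench.move_l(top-z*(.008+TIP),.05);
print((bench.state()["ee_pos"]+z*TIP-top)@z)
d=press(bench,top,z,-.008,.010,.001,9,f0)
bench.hold(.2);s=bench.state();print(s["ft_force"]-f0,s["ee_pos"],s["time"])
bench.move_l(top-z*(.03+TIP),.08)
g=bench.get_image("wrist");cv2.imwrite("pics/w2.png",g["frame"]);print(bench.state()["time"])
E
```

```text
-0.007255142860599806
cmd -0.0020 act -0.0019 f 0.65 t 7.83
cmd -0.0010 act -0.0009 f 0.88 t 8.08
cmd 0.0010 act 0.0009 f 1.34 t 8.58
cmd 0.0020 act 0.0018 f 2.88 t 8.83
cmd 0.0030 act 0.0030 f 2.04 t 9.08
cmd 0.0040 act 0.0041 f 2.16 t 9.33
cmd 0.0050 act 0.0051 f 2.43 t 9.58
cmd 0.0060 act 0.0055 f 5.60 t 9.83
cmd 0.0070 act 0.0056 f 9.93 t 10.08
[-5.0343313   0.23342505 10.43728093] [0.47580624 0.03689466 0.10882377] 10.2833
10.95
```

View pics/w2.png

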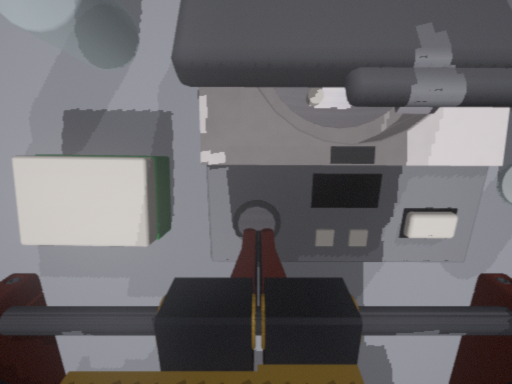

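The button moved about 5 mm to its stop (friction 2 to 3 N, then the force rose to about 10 N). Next is the lid, with the fingertip square to its face along the arc.

```bash
cat >> h.py <<'E'
H=C+.122*F+.118*Z
def lidp(th,r=.146,h=.014):
    u=-np.cos(th)*F+np.sin(th)*Z;n=np.sin(th)*F+np.cos(th)*Z
    return H+r*u+h*n,n
def lpose(th,off,k=1.):
    p,n=lidp(th);q,z=quat(-th*k);return p+n*off-z*TIP,q
E
python3 - <<'E'
import bench
from h import *
p=bench.state()["ee_pos"];bench.move_l(p+np.array([-.03,0,.2]),.25)
P,q=lpose(.538,.06)
print(bench.inverse_kinematics(P,q))
for th in(.5,.25,0):print(th,bench.inverse_kinematics(*lpose(th,0)))
bench.move_to(P,q);bench.hold(.3)
s=bench.state();np.savez("f1.npz",f0=s["ft_force"]);print(s["time"],s["ee_pos"],P,s["ft_force"])
for n,a in(("scene",(60,290,160,430)),("top",(100,300,150,400))):
    g=bench.get_image(n);cv2.imwrite(f"pics/{n}3.png",cv2.resize(g["frame"][a[0]:a[1],a[2]:a[3]],None,fx=2.5,fy=2.5))
E
```

```text
[-0.1028192   0.64249655  0.57764363 -0.03841466  2.45859852  1.50035013]
0.5 [-0.10574412  0.47064308  0.89736049 -0.03154009  2.27281267  1.50632322]
0.25 [-0.11343134  0.19221092  1.2363822  -0.01549924  1.96255498  1.50874385]
0 [-1.23493939e-01 -5.81027516e-02  1.54158385e+00 -4.44089210e-16
  1.65811155e+00  1.50280239e+00]
13.4 [ 0.60544243 -0.03634824  0.26495881] [ 0.60578356 -0.03664359  0.26322954] [ 0.50331779 -1.28764224  0.62160514]
```

View pics/scene3.png

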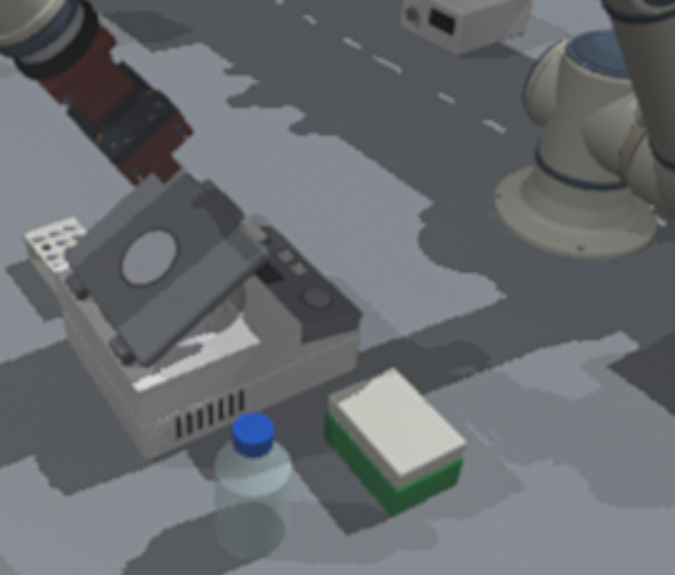

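View pics/top3.png

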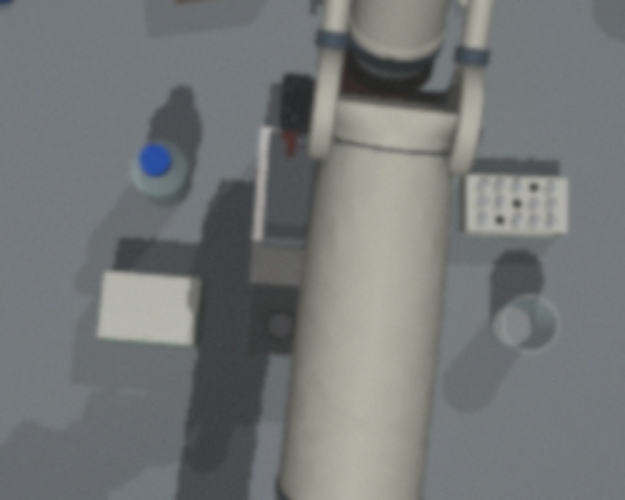

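Run:
```python
import bench
from h import *
f0=np.load("f1.npz")["f0"]
def go(th,off,sp):
    P,q=lpose(th,off);bench.move_l(P,sp,q);s=bench.state();n=lidp(th)[1]
    f=(s["ft_force"]-f0);print("th %.3f off %.3f f %.2f"%(th,off,f@n),np.round(f,1),round(s["time"],2))
    return f@n
go(.538,.03,.1)
f=go(.538,.012,.1);f=go(.538,.004,.04)
th=.538
while th>.0101 and f<12:
    th=max(th-.03,.01);f=go(th,0,.05)
print(th)
```

```text
th 0.538 off 0.030 f -0.32 [-0.4  1.5 -0.1] 13.95
th 0.538 off 0.012 f -0.60 [-0.7  1.  -0.2] 14.28
th 0.538 off 0.004 f -0.97 [-0.9  1.3 -0.6] 14.63
th 0.508 off 0.000 f -0.83 [ 0.2  1.6 -1. ] 14.95
th 0.478 off 0.000 f -1.12 [-1.1  2.5 -0.6] 15.2
th 0.448 off 0.000 f -1.29 [-0.1  1.7 -1.3] 15.45
th 0.418 off 0.000 f -1.01 [-0.9  1.  -0.7] 15.7
th 0.388 off 0.000 f -0.70 [-1.1  0.8 -0.3] 15.95
th 0.358 off 0.000 f -1.26 [-0.4  1.5 -1.2] 16.2
th 0.328 off 0.000 f -1.08 [-0.5  1.2 -0.9] 16.45
th 0.298 off 0.000 f -0.77 [-0.9  1.7 -0.5] 16.7
th 0.268 off 0.000 f -1.27 [-1.1  2.1 -1. ] 16.95
th 0.238 off 0.000 f -0.61 [-0.2  1.5 -0.6] 17.2
th 0.208 off 0.000 f -0.32 [ 0.5  1.8 -0.4] 17.45
th 0.178 off 0.000 f -1.11 [-0.5  1.6 -1. ] 17.7
th 0.148 off 0.000 f -0.62 [-0.1  0.2 -0.6] 17.95
th 0.118 off 0.000 f -0.58 [-0.3  1.1 -0.5] 18.2
th 0.088 off 0.000 f -1.19 [-1.   1.  -1.1] 18.45
th 0.058 off 0.000 f -0.73 [-0.8  2.6 -0.7] 18.7
th 0.028 off 0.000 f -0.09 [ 0.3  1.3 -0.1] 18.95
th 0.010 off 0.000 f -0.30 [-0.3  0.2 -0.3] 19.2
0.01
```

Run:
```python
import bench
from h import *
s=bench.state();print(s["ee_pos"],lpose(.01,0)[0],s["ft_force"])
g=bench.get_image("scene");cv2.imwrite("pics/s4.png",cv2.resize(g["frame"][60:290,120:390],None,fx=2.5,fy=2.5))
g=bench.get_image("wrist");cv2.imwrite("pics/w4.png",g["frame"])
```

```text
[ 0.5433606  -0.03317037  0.14151623] [ 0.5434639  -0.03318129  0.14145888] [ 0.22650263 -1.03832599  0.32262374]
```

View pics/s4.png

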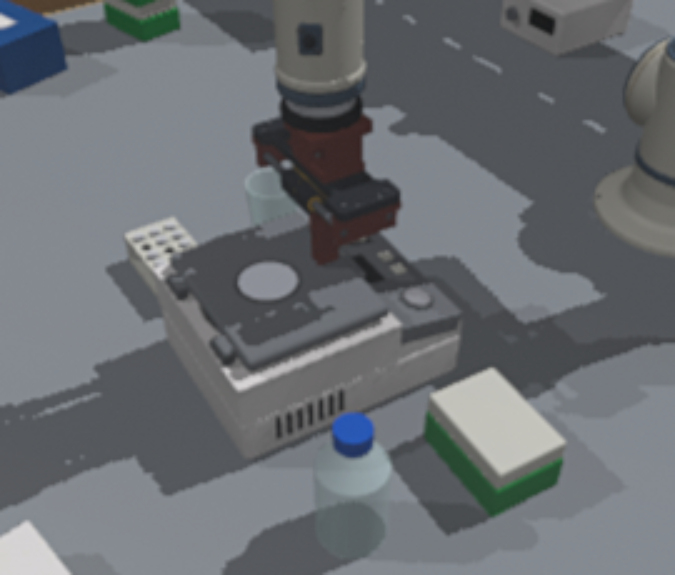

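View pics/w4.png

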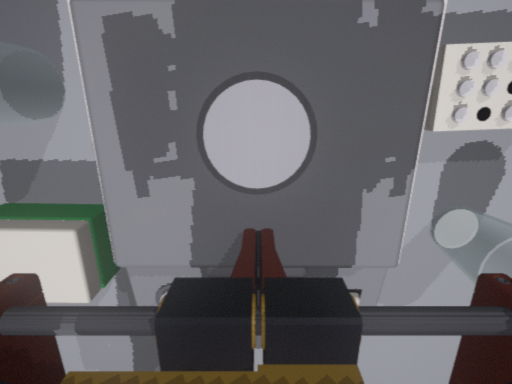

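The lid has followed the finger down and is nearly level. I'll press on to the stop.

Run:
```python
import bench
from h import *
f0=np.load("f1.npz")["f0"]
p,_=lidp(0);q,z=quat(0)
d=press(bench,p,z,-.0015,.008,.0007,8,f0,.02)
bench.hold(.2);print(d,bench.state()["ft_force"]-f0)
P=p-z*(.06+TIP);bench.move_l(P,.15)
bench.move_l(P+np.array([-.1,0,.15]),.3)
for n,a in(("scene",(60,290,120,390)),("top",(100,300,150,400))):
    g=bench.get_image(n);np.savez(n+"5.npz",**g);cv2.imwrite(f"pics/{n}5.png",cv2.resize(g["frame"][a[0]:a[1],a[2]:a[3]],None,fx=2.5,fy=2.5))
P=[]
for u in range(285,312,3):
    for v in range(165,190,3):P.append(pt(g,u,v))
P=np.array(P);m=np.median(P,0);n=np.linalg.svd(P-m)[2][2];print("lid",m,n*np.sign(n[2]));print(bench.state()["time"])
```

```text
cmd -0.0001 act -0.0004 f 1.94 t 19.80
cmd 0.0006 act -0.0003 f 4.61 t 20.05
cmd 0.0013 act -0.0003 f 6.95 t 20.30
cmd 0.0020 act -0.0002 f 11.08 t 20.55
0.002 [-4.59189024  1.43865134  9.65623289]
lid [ 0.62383004 -0.05794579  0.13361765] [0.88737879 0.45008065 0.09993147]
22.1667
```

View pics/scene5.png

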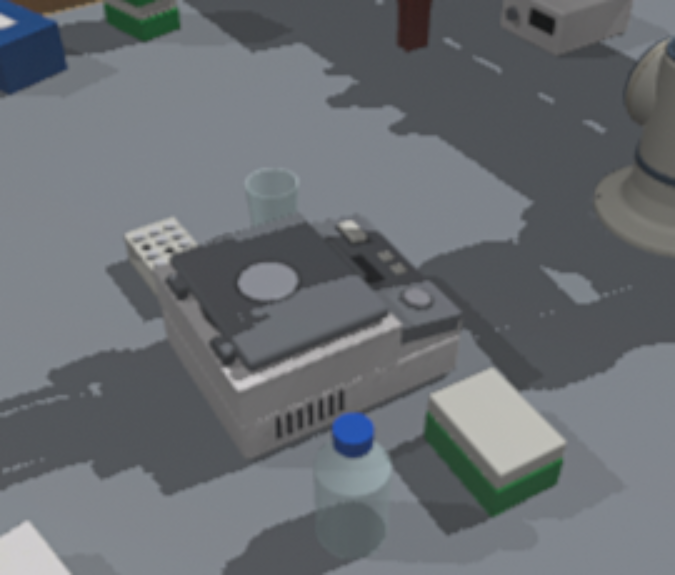

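View pics/top5.png

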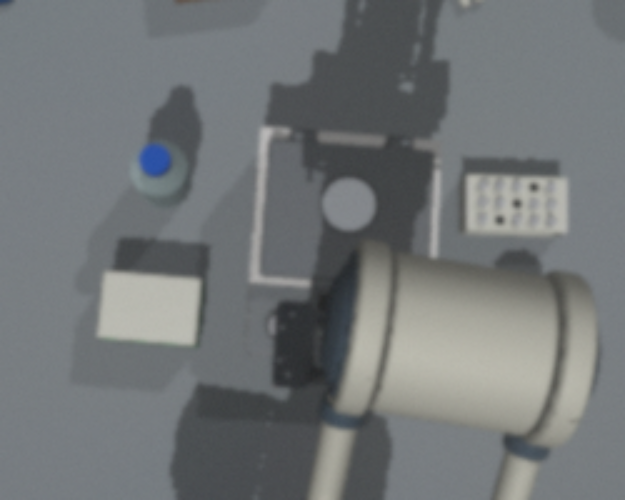

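The lid is shut: it hit a hard stop at 0.132 m, as it should, and its face looks level in both views. Next is the start key.

Run:
```python
import bench
from h import *
q,z=quat(.17);top=C-.0955*F-.0645*L+.1055*Z
g=dict(np.load("scene5.npz"));print("proj",(proj(g,top)+.3-[120,60])*2.5)
bench.move_to(top-z*(.08+TIP),q);bench.move_l(top-z*(.02+TIP),.12)
bench.hold(.3);f0=bench.state()["ft_force"];np.savez("f2.npz",f0=f0);print(bench.state()["time"],f0)
g=bench.get_image("wrist");cv2.imwrite("pics/w6.png",g["frame"])
g=bench.get_image("scene");cv2.imwrite("pics/s6.png",cv2.resize(g["frame"][60:290,120:390],None,fx=2.5,fy=2.5))
```

```text
proj [351.52053229 227.36998162]
23.8333 [0.69581378 0.64801448 0.03798729]
```

View pics/w6.png

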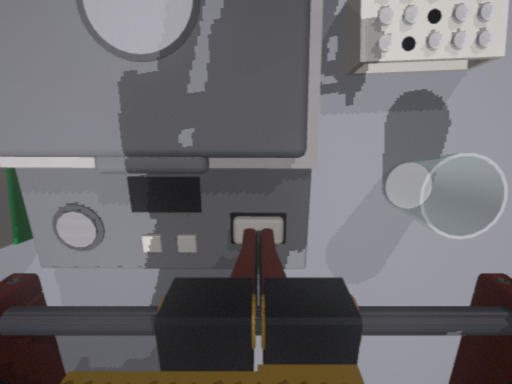

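View pics/s6.png

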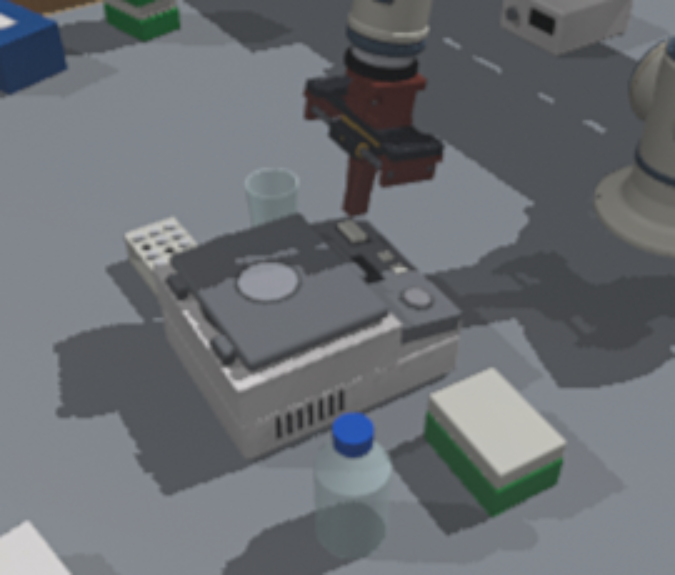

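The fingertip is centred over the start key (wrist picture: tip at 258,235, key at 258,230), and the power button is seen flush. I'll press.

Run:
```python
import bench
from h import *
f0=np.load("f2.npz")["f0"]
q,z=quat(.17);top=C-.0955*F-.0645*L+.1055*Z
bench.move_l(top-z*(.006+TIP),.05)
d=press(bench,top,z,-.006,.012,.001,11,f0)
bench.hold(.2);print((bench.state()["ft_force"]-f0)@-z)
P=top-z*(.03+TIP);bench.move_l(P,.08);bench.move_l(P+np.array([-.08,0,.2]),.25);bench.hold(.3)
for n,a in(("scene",(60,290,120,390)),("top",(100,300,150,400))):
    g=bench.get_image(n);cv2.imwrite(f"pics/{n}7.png",cv2.resize(g["frame"][a[0]:a[1],a[2]:a[3]],None,fx=2.5,fy=2.5))
g=bench.get_image("wrist");cv2.imwrite("pics/w7.png",g["frame"])
print(bench.state()["time"])
```

```text
cmd -0.0020 act -0.0019 f 0.58 t 25.37
cmd 0.0010 act 0.0008 f 1.87 t 26.12
cmd 0.0020 act 0.0018 f 1.89 t 26.37
cmd 0.0030 act 0.0029 f 3.11 t 26.62
cmd 0.0040 act 0.0039 f 3.02 t 26.87
cmd 0.0050 act 0.0044 f 6.63 t 27.12
cmd 0.0060 act 0.0045 f 12.56 t 27.37
12.117295742417623
29.625
```

View pics/scene7.png

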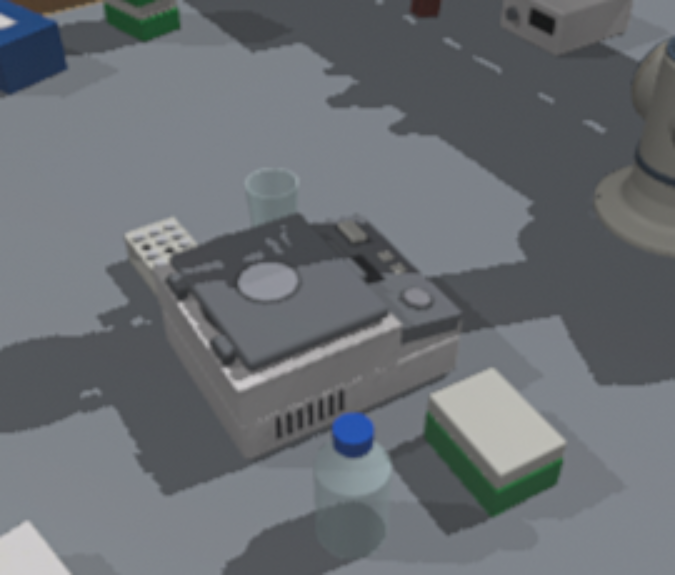

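View pics/w7.png

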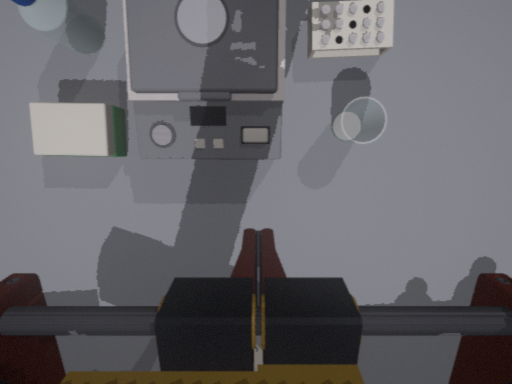

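The key went to its stop (about 4 mm, spring then a hard end) and is up again at (256,135) in the wrist view. The lid is shut, the power button is in, and nothing has moved.

```bash
python3 -c "
from bench import *
job_done();print(state()['time'])"
```

```text
the job is handed in; nothing more can be done
the job is handed in; nothing more can be done
```

The centrifuge run is started, with the three presses done in the required order, and the job is handed in. It took about 30 s of the 64 s allowed.

- **Power button:** it went in about 4.5 to 5 mm until it met its stop, at about 11 N, and looks seated in the later pictures.
- **Lid:** I pushed it along its arc from about 0.54 rad down to the hard stop. The fingertip stopped at the height the shut face should have (0.132 m) at about 11 N.
- **Start key:** it went down about 4 mm to its stop at about 12.5 N, and stands up again in the last pictures.
- **Surroundings:** in the last pictures the bottle, tip box, rack and beaker look unmoved, judged by eye. I never touched the setting keys, and the arm stands clear.

**Checks that disagreed:**
- My automatic brightness masks for the two buttons came out wrong, putting them 148 mm apart instead of 132. I used hand-picked centres instead, which came out 131 mm apart.
- The depth-plane fit of the shut lid was spoiled by bad readings, so I relied on the stop height and the pictures.
- While the lid was moving, its push force was lost in the force sensor's noise, so I confirmed from the pictures that it had followed the finger.

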